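Seat the green circuit board in its jig

ROBOT

A 6-joint arm with a two-finger parallel gripper is mounted at the origin on the work surface. World frame = base frame: x ahead of the robot, y to its left, z up, the work surface at z = 0. Lengths are in mm, angles in rad, forces in N, time in s.
With the tool pointing down it reaches from about 350 to 975 mm from the base axis. Payload 7.1 kg.
Tool frame: the origin (TCP) lies on the front face of the gripper's body, between the roots of the fingers; the fingertips stand 80 mm ahead of it and the grasp point (between the pads) lies 61 mm ahead of it (env.tips_ahead is the distance from the TCP to the fingertips, in mm); z points along the fingers, y is the line along which they close (so a half turn about z gives the same grasp; the last joint's range is limited). The gripper opens to 88 mm and grips with 3 to 60 N. Pads are 20 mm wide; open, the fingers measure 115 mm over their backs; the gripper's body (75 mm by 178 mm) begins 61 mm behind the grasp point.
Start: joints at [-1.323, 0.423, 1.63, -0, 1.089, -0.019], TCP at [164.798, -602.866, 302.675] pointing down, gripper open.
Joint ranges: [-3, 3], [-0.9, 2.11], [0.09, 2.58], [-1.31, 4.45], [0.11, 2.69], [-2.54, 2.54]. Speed limits (rad/s): [2.39, 2.39, 3.01, 3.14, 3.14, 3.14].

INTERFACE

Orientations are given as a unit quaternion [x, y, z, w].
In Python, from station import env, set_gripper, viewer, workorder gives the robot as it stands. Calls block until the motion is done:
- env.reach(position, orientation): joint-space move of the TCP to a pose.
- env.move_l(position, rot=None, rate=150, f_stop=None): straight line of the TCP; rot=None keeps the orientation; rate is the mean speed in mm/s. With f_stop (N) it stops when the force on the tool has changed by that much, and returns True; else False.
- env.move_joints(angles): joint-space move.
- set_gripper(opening): finger opening in mm; the grip force is fixed at half the most; returns when the fingers have stopped.
- env.hold(seconds).
- env.ik(position, orientation): joint angles nearest the present ones, or None.
- env.read_state(): the state.
- viewer.camera(name): name is "scene" or "top"; returns the picture (480x640x3 uint8, blue, green, red); there is no depth.
- viewer.camera_params(name): a dict with "fx", "fy", "cx", "cy" (pixels), "pose" (4x4, takes a point from camera to world coordinates). Camera axes: x right, y up, looking along -z (the intrinsics and any distortion apply to the point x, -y, -z); pixel columns grow to the right and rows downward; lengths in mm; the calibration is good to about 2 mm. A picture is of the moment at which its call begins. camera_params takes no time and is no camera call.
A pose or a line that the arm cannot do raises env.IKError and nothing moves.
- workorder.sign_off(): hands the job in; it is judged then, once.
The state is a dict: "time_s": time; "qpos": joint angles; "dq": joint speeds; "tau": joint torques, N m; "tool_pos": TCP position; "orientation": TCP orientation; "force": force on the tool from outside, world axes, zero at the start; "wrist_torque": the same for the moment, N m; "width": finger opening in mm; "grip_force": force on a finger pad.
Only numpy, scipy, OpenCV 4.12 (cv2) and the standard library are available. Lean on these libraries where they do the work, as an engineer would, in place of code of your own. Each camera call takes 0.05 s, during which the arm holds its last target. There are 200 camera calls.

TASK

Push the green circuit board with the yellow transformer fully home in the jig it lies on, so that one long edge of its carrier is against both steel dowels and one short end is against the red end stop. Slide it, keeping it flat on the jig plate, and leave it there. Leave the blue board in the other jig alone.

Things in the scene. Friction and masses are not known exactly. Their poses are not given: they have to be found in the camera images.
- board_centre (a point): Centre of the green board's black carrier: a loose block 80 (x) by 110 (y) by 14 mm thick, 0.25 kg, flat on the jig plate (this point 7 mm above the plate). A yellow transformer, 30 (x) by 36 (y) mm with a core band 36 mm wide in x, stands in its middle, top 32 mm above this point. Starts 30 to 60 mm short of the dowels, 25 to 50 mm short of the stop, up to 12 degrees askew.
- jig: Fixed jig under the green board: grey metal plate 200x200x10 mm, origin at the centre of its underside, axes along its sides. Steel dowels (10 mm thick, 24 mm tall) on it at x, y = (85, -64) and (85, 6) mm; red end stop 40 (x) by 12 (y) by 20 mm high at (35, -90), facing +y. Fully home, the board centre is at (40, -29, 17) mm here, axes parallel. Turned up to 15 degrees from the world.
- other_board_centre (a point): Centre of the carrier of the other board, blue with a finned aluminium heat sink; carrier of the same size, lying on the spare jig. It must be left alone.
- spare_jig: The other jig, identical to the first, fixed to the desk on the other side, carrying the blue board; origin at the centre of its underside.
Not all that is in view belongs to the job. Leave any pink or white look-alike of the part that bears board_centre alone.

How it is judged (in metres and radians):
At the end, for the whole second after the job is handed in: The green board lies flat and at rest on its jig within 10 mm of its home place in the jig's x and in its y (long edge against both dowels, short end against the end stop) and within 10 degrees of square; the blue board is within 20 mm of where it was (x of board_centre in the frame of jig between 0.03 and 0.05 m and y of board_centre in the frame of jig between -0.039 and -0.019 m and z of board_centre in the frame of jig between 0.012 and 0.022 m and angle between the x axis of board_centre and the x axis of jig, either way round below 0.175 rad and angle between board_centre's own z axis and vertical below 0.1 rad and distance of other_board_centre from where it was at the start of the episode below 0.02 m and linear speed of board below 0.02 m/s); the robot touches nothing.
It fails at once if the green board is lifted more than 20 mm off the jig plate or tipped by more than 17 degrees (z of board_centre in the frame of jig above 0.037 m or angle between board_centre's own z axis and vertical above 0.3 rad).
It fails at once if the blue board is moved by more than 20 mm (distance of other_board_centre from where it was at the start of the episode above 0.02 m).
It also fails if it takes over 40 s, if anything falls off the work surface, if the arm or the gripper's body presses on something with over 40 N, if the wrist force passes 120 N, or if a joint passes its speed limit or range.

## Working session

There is one attempt and no reset: what is moved stays moved. The work goes in short steps, each a Python script; the robot and the scene stay as the last script left them, time stands still between calls to the robot, and variables do not carry over. Pictures are saved under pics/ and viewed, at most 10 in all, crops included, and the job is handed in when it is done.

```bash
mkdir -p pics; ls; python3 - <<'E'
from station import env,viewer
import cv2,numpy as np
np.set_printoptions(precision=4,suppress=True)
for n in("scene","top"):
    cv2.imwrite(f"pics/{n}0.png",viewer.camera(n)); p=viewer.camera_params(n); print(n,p)
print(env.read_state()["orientation"])
E
```

```text
pics
scene {'fx': 576.7972520343915, 'fy': 576.7972520343915, 'cx': 310.06865594457156, 'cy': 237.70477543938827, 'pose': array([[  -0.8585,   -0.4401,    0.2631,  890.2975],
       [   0.5127,   -0.73  ,    0.4518,  552.6759],
       [  -0.0068,    0.5228,    0.8524, 1210.9706],
       [   0.    ,    0.    ,    0.    ,    1.    ]])}
top {'fx': 543.1068166880177, 'fy': 543.1068166880177, 'cx': 316.0029247660078, 'cy': 237.87577383912858, 'pose': array([[   0.0153,    0.9886,   -0.1496,  349.4187],
       [  -0.9998,    0.0134,   -0.0137,  -49.8789],
       [  -0.0116,    0.1498,    0.9887, 1183.4278],
       [   0.    ,    0.    ,    0.    ,    1.    ]])}
[ 0.9911  0.133  -0.0001 -0.0007]
```

View pics/top0.png

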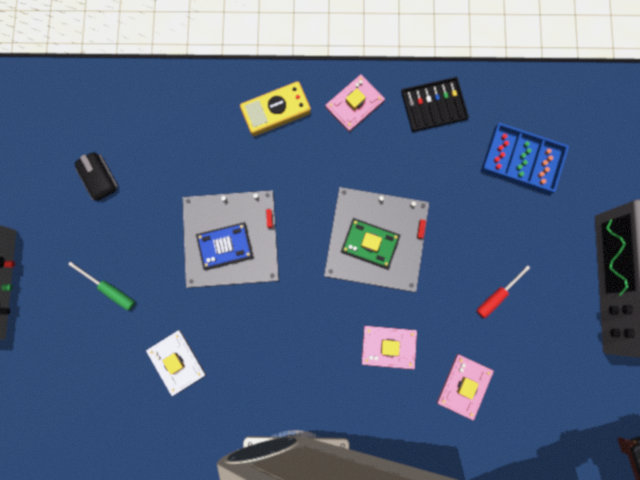

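View pics/scene0.png

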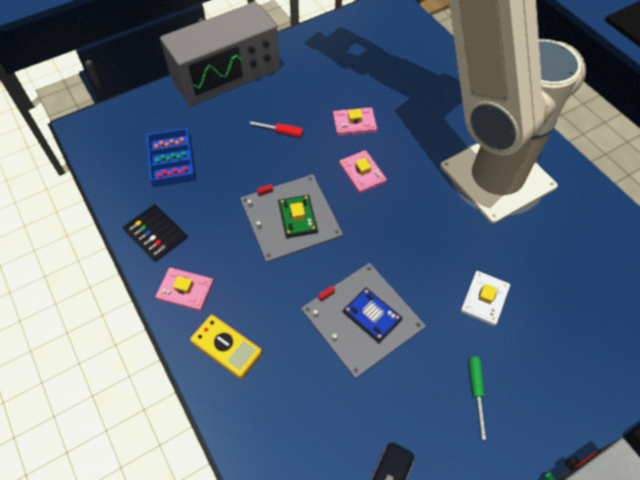

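The top picture shows these candidates for the target:
- Green board with yellow transformer at about (371,243), on the right-hand jig.
- Pink look-alikes at (355,101), (390,347) and (466,387).
- White look-alike at (175,363).
- Blue board at (224,246), on the spare jig.

I choose the green one at (371,243). Its jig has dowels at (381,198) and (413,204) and the red stop at (422,229). In the scene view the same board is at (298,213). Next I measure it and check it in one crop.

```bash
cat >h.py <<'E'
from station import env,set_gripper,viewer,workorder
import cv2,numpy as np
from scipy.spatial.transform import Rotation as R
np.set_printoptions(precision=2,suppress=True)
def ray(n,uv,z):
    p=viewer.camera_params(n);T=p["pose"];uv=np.atleast_2d(uv).astype(float)
    d=np.c_[(uv[:,0]-p["cx"])/p["fx"],-(uv[:,1]-p["cy"])/p["fy"],-np.ones(len(uv))]@T[:3,:3].T
    o=T[:3,3]; return (o+d*((z-o[2])/d[:,2])[:,None])[:,:2]
def contour(m,near,amin=15):
    m=cv2.morphologyEx(m.astype(np.uint8)*255,cv2.MORPH_OPEN,np.ones((2,2)))
    c=[k for k in cv2.findContours(m,cv2.RETR_EXTERNAL,cv2.CHAIN_APPROX_NONE)[0] if cv2.contourArea(k)>amin]
    return min(c,key=lambda k:np.hypot(*(k[:,0].mean(0)-near)))
def rect(n,c,z):  # metric rectangle of a contour cast on height z
    P=ray(n,c[:,0],z).astype(np.float32)
    (cx,cy),(w,h),a=cv2.minAreaRect(P); a=(a+45)%90-45
    return np.array([cx,cy,w,h,a])
def masks(im):
    H,S,V=[x.astype(int) for x in cv2.split(cv2.cvtColor(im,cv2.COLOR_BGR2HSV))]
    return dict(grey=(S<50)&(V>70)&(V<175),green=(H>45)&(H<80)&(S>120),yellow=(H>20)&(H<35)&(S>120)&(V>120),red=((H<8)|(H>172))&(S>150),
      board=((H>20)&(H<80)&(S>80))|(V<60))
def measure(n,pts):
    im=viewer.camera(n);m=masks(im)
    for k,z in(("grey",10),("red",30),("board",24),("yellow",49)):
        c=contour(m[k],pts[k]); print(n,k,rect(n,c,z),cv2.contourArea(c))
        cv2.drawContours(im,[c],-1,(255,0,255) if k!="grey" else (0,255,255),1)
    return im
E
python3 - <<'E'
from h import *
a=measure("top",dict(grey=(378,240),red=(422,229),board=(371,243),yellow=(371,243)))
b=measure("scene",dict(grey=(292,218),red=(265,189),board=(298,213),yellow=(297,210)))
A=cv2.resize(a[180:300,318:438],(400,400),interpolation=0);B=cv2.resize(b[160:280,230:350],(400,400),interpolation=0)
cv2.imwrite("pics/c1.png",np.hstack([A,B]))
E
```

```text
top grey [ 525.18 -168.25  200.43  201.1    -9.  ] 6978.5
top red [ 544.87 -262.31   12.27   38.56  -10.03] 76.0
top board [ 513.57 -153.09  102.9    72.77  -19.61] 1522.0
top yellow [ 512.77 -152.62   35.86   31.69  -18.3 ] 223.0
scene grey [ 528.26 -160.55  201.22  200.42   -9.14] 5162.5
scene red [ 549.61 -252.34   19.33   38.11  -10.42] 72.5
scene board [ 517.44 -143.65  112.66   74.57  -19.67] 1073.5
scene yellow [ 518.33 -142.74   44.29   34.1   -29.86] 176.0
```

View pics/c1.png

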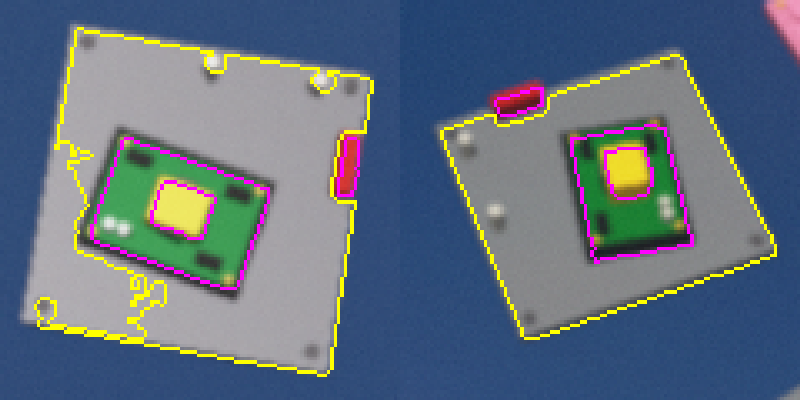

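The crop confirms the green board with the yellow transformer. The plate measures 200x201 mm, turned -9°. The stop sits where the jig frame predicts, and the board is about (-14, 13) mm in the jig and -10.6° askew. The two cameras disagree by about 8 mm in y, so I hover over the board first and compare against the known TCP.

```bash
cat >>h.py <<'E'
def q(deg): return (R.from_euler("z",deg,degrees=True)*R.from_euler("x",180,degrees=True)).as_quat()
def proj(n,P):
    p=viewer.camera_params(n);T=np.linalg.inv(p["pose"]);c=np.atleast_2d(P)@T[:3,:3].T+T[:3,3]
    return np.c_[p["cx"]+p["fx"]*c[:,0]/-c[:,2],p["cy"]-p["fy"]*c[:,1]/-c[:,2]]
E
python3 - <<'E'
from h import *
env.reach([514,-150,250],q(-19)); env.move_l([514,-150,150],rate=100)
s=env.read_state();print(s["tool_pos"],s["width"],s["time_s"],s["qpos"])
o=np.array(s["tool_pos"]);Rm=R.from_quat(s["orientation"]).as_matrix()
tips=[o+Rm@[a,b,80] for a in(-10,10) for b in(-57.5,-44,44,57.5)]
out=[]
for n,(r0,c0) in(("scene",(140,210)),("top",(160,290))):
    im=viewer.camera(n);big=cv2.resize(im[r0:r0+140,c0:c0+140],None,fx=4-1.2,fy=2.8,interpolation=cv2.INTER_CUBIC)
    for u in proj(n,tips): cv2.circle(big,tuple(int(x) for x in (u-[c0,r0])*2.8),2,(255,0,255),-1)
    out.append(big)
cv2.imwrite("pics/h1.png",np.hstack(out))
E
```

```text
[ 514.39 -150.11  150.52] 87.79210150703433 3.4167 [-0.31  0.52  1.92  0.    0.7   1.6 ]
```

View pics/h1.png

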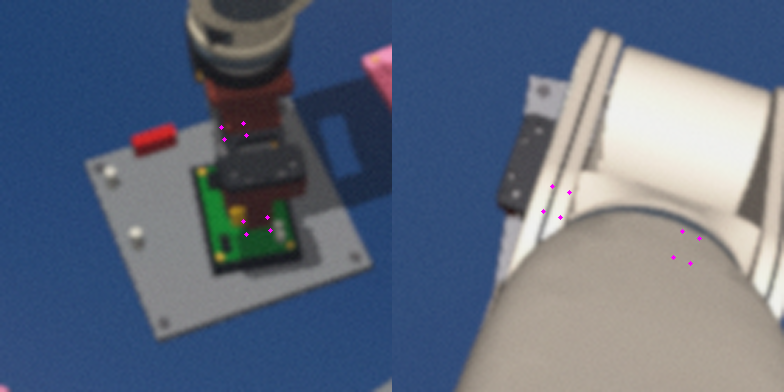

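In the scene view the projected tip points sit on the near finger, around crop (257,227), so the scene calibration agrees with the arm. The transformer at (237,213) lies between the fingers. The remaining offset of under 10 mm is inside the 26 mm clearance on each side, so I descend and close.

```bash
python3 - <<'E'
from h import *
env.move_l([516,-147,150],rate=80)
print("hit",env.move_l([516,-147,111],rate=40,f_stop=8))
set_gripper(30)
s=env.read_state();print(s["tool_pos"],s["width"],s["grip_force"],s["force"],s["time_s"])
im=viewer.camera("scene");cv2.imwrite("pics/g1.png",cv2.resize(im[150:290,220:360],(560,560),interpolation=cv2.INTER_CUBIC))
E
```

```text
hit False
[ 515.98 -147.11  111.01] 35.83038526896137 29.999966025352478 [-1.06 -0.65 -0.03] 5.7417
```

View pics/g1.png

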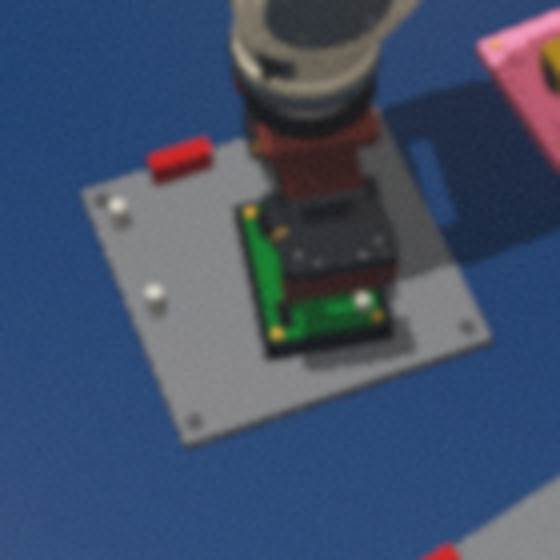

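The width of 35.8 mm matches the transformer's 36 mm, so the board is held and still flat. I slide it now: first square it up while going towards the dowels, then to the stop, then onto the dowels, ending each push on contact.

```bash
python3 - <<'E'
from h import *
J=R.from_euler("z",-9,degrees=True).as_matrix()
def st(t):
    s=env.read_state();print(t,s["tool_pos"],"moved(jig)",J.T@(np.array(s["tool_pos"])-p0),"F(jig)",J.T@s["force"],s["time_s"]);return np.array(s["tool_pos"])
p0=np.array(env.read_state()["tool_pos"]);z=p0[2]
env.move_l(p0+J@[38,-15,0],q(-9),rate=50,f_stop=25);p=st("a")
t=p+J@[0,-45,0];t[2]=z;print(env.move_l(t,rate=25,f_stop=10));p=st("stop")
t=p+J@[32,0,0];t[2]=z;print(env.move_l(t,rate=25,f_stop=10));p=st("dowels")
im=viewer.camera("scene");cv2.imwrite("pics/s1.png",cv2.resize(im[150:290,220:360],(560,560),interpolation=cv2.INTER_CUBIC))
E
```

```text
a [ 551.13 -167.77  111.01] moved(jig) [ 37.95 -14.92  -0.01] F(jig) [-0.43 -0.88  2.05] 6.7583
True
stop [ 545.99 -199.97  111.04] moved(jig) [ 37.9  -47.52   0.02] F(jig) [0.43 2.34 4.18] 7.9833
True
dowels [ 546.21 -199.95  111.01] moved(jig) [ 38.12 -47.47  -0.01] F(jig) [-0.71 -0.36  4.74] 8.3167
```

View pics/s1.png

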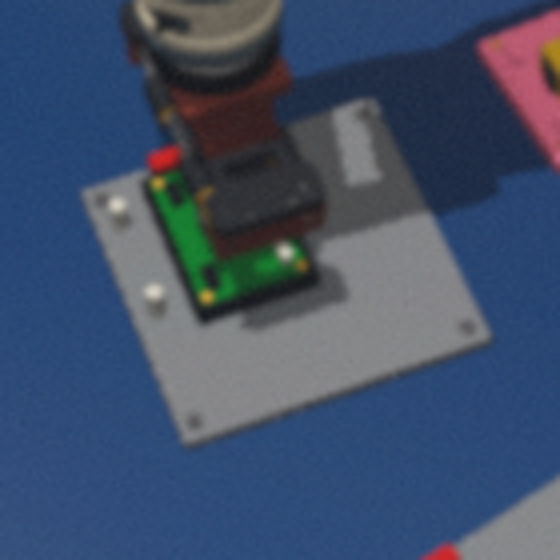

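The board is at the stop: it moved 47.5 mm and the push ended on contact. In the picture the end meets the red block at (163,160), and there is still a gap to the dowels at (118,210) and (153,296). The x push tripped early, when the stop load was released. I push on in x, with the force now settled.

```bash
python3 - <<'E'
from h import *
J=R.from_euler("z",-9,degrees=True).as_matrix()
def st(t):
    s=env.read_state();print(t,s["tool_pos"],"moved(jig)",J.T@(np.array(s["tool_pos"])-p0),"F(jig)",J.T@s["force"],s["time_s"]);return np.array(s["tool_pos"])
p0=np.array(env.read_state()["tool_pos"])
env.move_l(p0+J@[0,0.7,0],rate=10);env.hold(.3);p=st("off")
t=p+J@[28,0,0];t[2]=111;print(env.move_l(t,rate=25,f_stop=12));env.hold(.2);p=st("dowels")
im=viewer.camera("scene");cv2.imwrite("pics/s2.png",cv2.resize(im[150:290,220:360],(560,560),interpolation=cv2.INTER_CUBIC))
E
```

```text
off [ 546.41 -199.41  111.03] moved(jig) [0.12 0.56 0.01] F(jig) [ 0.06 -2.    2.06] 8.9167
True
dowels [ 562.44 -201.27  111.09] moved(jig) [16.25  1.23  0.07] F(jig) [-1.29  0.86  5.42] 9.8583
```

View pics/s2.png

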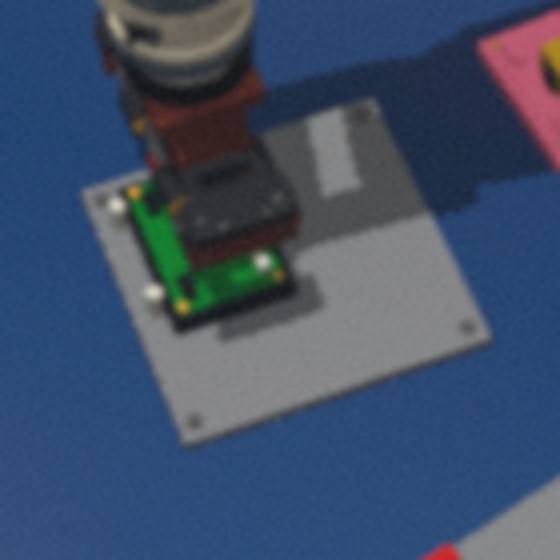

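The long edge now meets both dowels, at (118,207) and (153,293). Total travel is 54.3 mm in x, against 53–54 mm expected. I give it a last nudge onto the stop, release to 60 mm to clear the stop, retreat and measure.

```bash
python3 - <<'E'
from h import *
J=R.from_euler("z",-9,degrees=True).as_matrix()
p=np.array(env.read_state()["tool_pos"])
print(env.move_l(p+J@[0.3,-4,0],rate=10,f_stop=8));p=np.array(env.read_state()["tool_pos"]);print(p)
set_gripper(60);p[2]=111
env.move_l(p+[0,0,120],rate=100)
env.reach([300,-520,300],q(-60));print(env.read_state()["time_s"],env.read_state()["force"])
a=measure("top",dict(grey=(378,240),red=(422,229),board=(388,220),yellow=(388,220)))
b=measure("scene",dict(grey=(292,218),red=(265,189),board=(275,212),yellow=(275,210)))
A=cv2.resize(a[180:300,318:438],(400,400),interpolation=0);B=cv2.resize(b[160:280,230:350],(400,400),interpolation=0)
cv2.imwrite("pics/f1.png",np.hstack([A,B]))
E
```

```text
True
[ 562.2  -202.79  111.18]
13.7 [0.42 0.11 0.15]
top grey [ 525.18 -168.25  200.43  201.1    -9.  ] 4900.5
top red [ 544.99 -262.09   13.     38.35   -7.74] 83.5
top board [ 558.31 -202.97  103.22   77.8    -8.66] 1541.5
top yellow [ 559.99 -202.6    37.03   31.25   -8.88] 223.0
scene grey [ 528.25 -160.76  201.47  200.4    -9.16] 3957.0
scene red [ 548.38 -255.04   14.74   39.41   -8.42] 57.5
scene board [ 565.02 -194.39  113.58   77.84   -9.63] 1078.5
scene yellow [ 563.85 -192.56   46.68   32.51   -7.15] 172.5
```

View pics/f1.png

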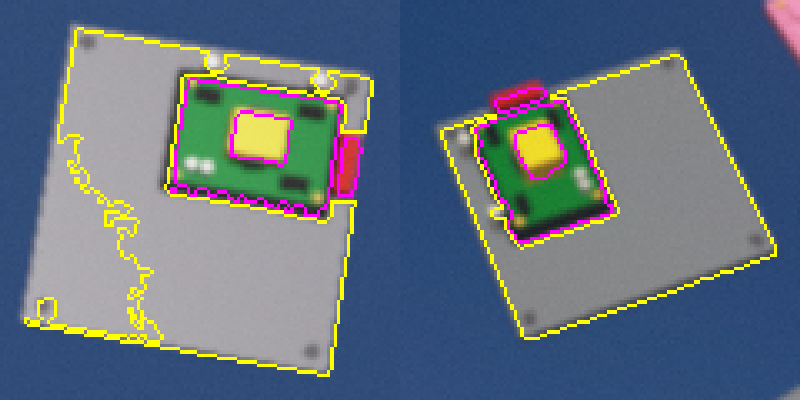

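The picture shows the board flush against both dowels at (213,62) and (320,80) and against the red stop at (347,165). The top view puts its centre at (39.8, -28.5) mm in the jig, where home is (40, -29). It is within 1° of square, and the blue board was not approached.

```bash
python3 -c "
from station import workorder;print(workorder.sign_off())"
```

```text
the job is handed in; nothing more can be done
None
```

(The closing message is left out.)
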